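# Clear and open the clay box with the sticky catch

### The job

Clear the lid of the wooden clay box by nesting the small terracotta pot that stands on it upright and all the way down into its twin on the bench, and let it go. Then tug the lid up by its knob before you touch the red catch, because nobody can see whether the catch has caught: if it has, slide the red thumb piece all the way along its slot and try again. Lift the lid about half open (around 45 degrees) and finish while still holding it there, steady, leaving the nested pots standing on the bench and the mallet, the clay block and the roller where they are.

Things in the scene. Friction and masses are not known exactly. Their poses are not given: they have to be found in the camera images.
- damp_box: Fixed wooden box for keeping clay, 220 mm (its x) by 320 mm (its y), rim 120 mm high, standing on the bench. Origin: centre of its underside; z up; its -x side is the front, which roughly faces the robot. A grey catch housing (32 mm in x by 110 mm in y, top 128 mm above the bench) sits on the front face, centred at x -126, y 60 mm of this frame.
- lid (a joint): Plywood lid, 10 mm thick (its top 130 mm above the bench), covering the whole box, hinged along the box's far (+x) top edge. Joint in rad: 0 shut, grows as the front edge rises, stop at 1.4. About 0.4 kg (hidden variation), so raising it at the knob takes about 1.5 to 3.5 N; it falls shut whenever it is let go. If it is caught, it lifts only about 0.03 rad (some 6 mm at the knob) and then stops hard; if not, it swings freely.
- lid_knob (a point): Centre of the dark round wooden knob on the lid, a ball 30 mm in diameter on a 14 mm stem. Lid shut: 162 mm above the bench, at x -75, y -60 mm of the box frame. It moves with the lid. The ball can turn between fingers as the lid tilts.
- lid_hinge (a point): Middle of the hinge line, at x 110, y 0, z 120 mm of the box frame; the hinge line runs along the box's y. Its axes are those of the box.
- catch (a joint): Red thumb piece of the catch, in m: 0 as found, 0.026 fully slid along its slot. It slides towards the box's +y (away from the knob) with about 1.5 to 3 N of friction and spring, and stays where it is left. Sliding it all the way releases the lid if caught (and does nothing if it is not); the snap bolt inside is hidden, so the thumb piece stands at 0 in either case. Once released the lid stays released.
- catch_tip (a point): Centre of the top face of the red thumb piece, an upright block 12 mm (box x) by 14 mm (box y) that stands 40 mm out of the top of the grey housing (top 168 mm above the bench); at joint 0 it lies at x -132, y 60 mm of the box frame.
- pot_a: Small terracotta pot standing upright on the lid, open at the top: 65 mm high, outer diameter 32 mm at the foot, with a straight collar 62 mm in diameter over its top 20 mm; mouth 50 mm wide inside; 90 g. Origin: centre of its underside, z up. Nested in its twin, its collar rests on the twin's rim and its origin lies 20 mm above the twin's, on the same axis.
- pot_b: Identical pot standing upright on the bench, to the robot's right of the box. Same size and origin.
- mallet: Mallet lying on the bench: light wooden handle, black rubber head 90 mm wide and 52 mm thick at its +x end; 256 mm long in all. Origin: under the handle, about the middle of its length. To be left alone.
- clay_block: White wrapped block of clay, 100 by 70 by 60 mm, on the bench. Origin: centre of its underside. To be left alone.
- roller: Wooden rolling pin, 260 mm long and 44 mm thick, lying on the bench. Origin: centre of its underside. To be left alone.

How it is judged:
By the outcome, as a careful person would: the job done as asked, in the order asked, and still so for the second after the job is handed in, while the arm keeps its last pose, push and grip.
It also fails if it takes over 72 s, if anything falls off the work surface, if the arm or the gripper's body presses on something with over 40 N, if the wrist force passes 120 N, or if a joint passes its speed limit or range.

### The arm

A 6-joint arm with a two-finger parallel gripper is mounted at the origin on the work surface. World frame = base frame: x ahead of the robot, y to its left, z up, the work surface at z = 0. Lengths are in m, angles in rad, forces in N, time in s.
With the tool pointing down it reaches from about 0.35 to 0.775 m from the base axis. Payload 5.5 kg.
Tool frame: the origin (TCP) lies between the finger pads; the fingertips stand 11 mm ahead of it and the grasp point (between the pads) lies 8 mm behind it (tips_ahead is the distance from the TCP to the fingertips, in m); z points along the fingers, y is the line along which they close (so a half turn about z gives the same grasp; the last joint's range is limited). The gripper opens to 85 mm and grips with 20 to 120 N. Pads are 22 mm wide; open, the fingers measure 114 mm over their backs; the gripper's body (76 mm by 85 mm) begins 54 mm behind the grasp point. The pads swing forward as they close: fully open they stand 13 mm farther back than shut.
Start: joints at [1.121, 0.313, 0.046, 1.304, 0, 1.431], TCP at [0.175, 0.548, 0.242] pointing down, gripper open.
Joint ranges: [-2.76, 2.76], [-0.86, 1.69], [-1.03, 1.26], [-2.2, 2.34], [-1.47, 1.5], [-3.14, 3.14]. Speed limits (rad/s): [2.57, 2.57, 3.14, 3.14, 3.14, 3.14].

### API

Orientations are given as a unit quaternion [w, x, y, z].
In Python, from workcell import * gives the robot as it stands. The module is installed in compiled form; this text tells all that it offers.
- The arm moves only by the tool jog_arm, never from a script. Its argument "moves" is a list of rows, each an object with "fingers": the closure, from 0 (fully open) to 1 (shut); "slide": the shift along the tool's x, y, z in mm, a list of three; "angular": the turn, a rotation vector about the tool's x, y, z in degrees, a list of three. A call has 1 to 10 rows; each row is the pose to reach, as a shift and turn from the pose commanded when the call began, along the tool's axes at that moment; what a row does not reach only later rows make up. A row lasts 1/12 s, in which the tool goes at most 41.7 mm and 7.16 degrees, less where a joint would pass 70% of its speed; a pose out of reach is approached as far as the arm can. A call with a gripper value outside its range is refused whole. The fingers move at their own pace and stop on an object; "squeeze" is the grip in N (left out, the last holds). Time passes only in rows, so rows that repeat a pose let the fingers close. It gives the time, the measured TCP pose, the force, the opening and the grip force at its end, in the units of the state.
- get_state(): the state, without advancing time (a new reading comes with each control period).
- read_camera(name): name is "side" or "top" or "wrist"; returns a dict with "color" (420x560x3 uint8, red, green, blue), "fovy" (degrees; the focal length in pixels is half the picture's height over the tangent of half this angle, whatever the lens; pixels are square), "cx", "cy" (the principal point, pixels), "world_from_camera" (4x4, takes a point from camera to world coordinates); the wrist camera has in their place "tool_from_camera" (4x4, takes a point from camera to tool coordinates, whose origin is the TCP and whose axes are the flange's). Camera axes: x right, y down, z forward; pixel columns grow to the right and rows downward; lengths in m; the calibration is good to about 2 mm. A picture is of the moment at which its call begins: read the wrist's pose just before it. There is no depth.
- hand_in(): hands the job in; it is judged then, once.
Trained networks look in a picture, given as the dict that the camera call returned (one of the last four; its "shot" number tells which), for a name from the list of things; names that differ only in an ending like _2 or _b are one class to them, and where a whole thing is asked for, a point or a joint stands for the part that bears it (a point fixed in the world has none). Each returns a list of dicts, best first, with "p" (0 to 1); they miss things now and then, are a little off and sometimes report something else, mostly with a low value. They report only what shows in the picture. A call takes as long as a camera call.
- look_for(target, picture): "point" ([column, row] in pixels, amid what is visible of it).
- tip_of(target, picture): "point" ([column, row] in pixels: a listed point, or the origin of a listed thing).
The state is a dict: "clock": time; "joint_pos": joint angles; "qvel": joint speeds; "tau": joint torques, N m; "tcp_pos": TCP position; "orientation": TCP orientation; "wrist_force": force on the tool from outside, world axes, zero at the start; "ft_torque": the same for the moment, N m; "finger_gap": finger opening in m; "grip_force": force on a finger pad.
Only numpy, scipy, OpenCV 4.12 (cv2) and the standard library are available. Lean on these libraries where they do the work, as an engineer would, in place of code of your own. Each camera call takes 0.05 s, during which the arm holds its last target. There are 200 camera calls.

## Working session

There is one attempt and no reset: what is moved stays moved. The work goes in short steps, Python scripts to look and compute and a tool call to move; the robot and the scene stay as the last step left them, time stands still between calls to the robot, and variables do not carry over. Pictures are saved under pics/ and viewed, at most 10 in all, crops included, and the job is handed in when it is done.

Besides the shell and the picture viewer there is one more tool, called after ">>>" as name(argument=value, ...), one argument or row to a line, values as JSON. jog_arm: Moves the arm, as the interface text tells. Its arguments: {"type":"object","properties":{"moves":{"type":"array","items":{"type":"object","properties":{"fingers":{"type":"number"},"slide":{"type":"array","items":{"type":"number"}},"angular":{"type":"array","items":{"type":"number"}}}}},"squeeze":{"type":"number"}},"required":["moves"]}

```bash
mkdir -p pics
cat > h.py <<'E'
from workcell import *
import numpy as np, cv2
from scipy.spatial.transform import Rotation as R
def f(p): return p["color"].shape[0]/2/np.tan(np.radians(p["fovy"])/2)
def wfc(p,st=None):
    if "world_from_camera" in p: return np.array(p["world_from_camera"])
    T=np.eye(4); q=st["orientation"]; T[:3,:3]=R.from_quat([q[1],q[2],q[3],q[0]]).as_matrix(); T[:3,3]=st["tcp_pos"]
    return T@np.array(p["tool_from_camera"])
def ray(p,px,st=None):
    T=wfc(p,st); d=np.array([(px[0]-p["cx"])/f(p),(px[1]-p["cy"])/f(p),1]); return T[:3,3],T[:3,:3]@d
def atz(p,px,z,st=None):
    o,d=ray(p,px,st); return o+d*(z-o[2])/d[2]
def proj(p,X,st=None):
    c=np.linalg.inv(wfc(p,st))@np.append(X,1); return [p["cx"]+f(p)*c[0]/c[2],p["cy"]+f(p)*c[1]/c[2]]
def tri(rs):
    A=np.zeros((3,3));b=np.zeros(3)
    for o,d in rs:
        d=d/np.linalg.norm(d);M=np.eye(3)-np.outer(d,d);A+=M;b+=M@o
    X=np.linalg.solve(A,b); return X,[np.linalg.norm(np.cross(X-o,d/np.linalg.norm(d))) for o,d in rs]
def save(p,n): cv2.imwrite("pics/"+n,cv2.cvtColor(p["color"],cv2.COLOR_RGB2BGR))
E
cat > a.py <<'E'
from h import *
np.set_printoptions(precision=4,suppress=True)
s=get_state(); print({k:np.round(v,3).tolist() for k,v in s.items()})
for n in ["top","side"]:
    p=read_camera(n); save(p,n+"1.png"); print(n,wfc(p)[:3,3])
    for t,z in [("lid_knob",.162),("catch_tip",.168),("lid_hinge",.12),("damp_box",0),("pot_a",.13),("pot_b",0),("mallet",0),("clay_block",0),("roller",0)]:
        for r in tip_of(t,p)[:3]: print(t,round(r["p"],2),np.round(r["point"],1),atz(p,r["point"],z))
E
python3 a.py
```

```text
{'clock': 0.0, 'joint_pos': [1.121, 0.314, 0.045, 1.304, 0.0, 1.431], 'qvel': [0.0, 0.001, 0.001, 0.0, -0.001, 0.0], 'tau': [0.001, -48.063, 29.853, 0.02, 0.0, 0.0], 'tcp_pos': [0.175, 0.547, 0.241], 'orientation': [-0.0, 0.154, 0.988, -0.001], 'wrist_force': [0.378, 0.483, 0.525], 'ft_torque': [-0.06, 0.076, -0.009], 'grip_force': 0.0, 'finger_gap': 0.085}
top [ 0.3862 -0.002   1.4273]
lid_knob 0.71 [262.2 226.6] [0.5298 0.053  0.162 ]
catch_tip 0.69 [127.4 229. ] [0.5212 0.3991 0.168 ]
catch_tip 0.36 [212.6 244.3] [0.483  0.1789 0.168 ]
damp_box 0.81 [253.4 204.7] [0.6125 0.0865 0.    ]
pot_a 0.97 [228.9 196. ] [0.6151 0.1441 0.13  ]
pot_a 0.64 [372.2 238.6] [ 0.5032 -0.2351  0.13  ]
pot_b 0.97 [228.9 196. ] [0.6381 0.1588 0.    ]
pot_b 0.64 [372.2 238.6] [ 0.515  -0.2584  0.    ]
mallet 0.88 [442.5 256.8] [ 0.4637 -0.4588  0.    ]
mallet 0.72 [373.4 241. ] [ 0.508  -0.2617  0.    ]
mallet 0.28 [249.1 205.1] [0.6113 0.0991 0.    ]
clay_block 0.98 [393.5 200.3] [ 0.6275 -0.323   0.    ]
clay_block 0.75 [246.7 204.6] [0.6127 0.1061 0.    ]
roller 0.8 [130.9 231. ] [0.5334 0.4421 0.    ]
side [ 0.091  -0.9075  0.8412]
lid_knob 0.56 [256.2 201.2] [0.5234 0.0525 0.162 ]
catch_tip 0.38 [229.  180.9] [0.4995 0.1767 0.168 ]
lid_hinge 0.68 [311.4 190.5] [0.7131 0.0825 0.12  ]
pot_a 0.9 [275.1 184.2] [0.6316 0.1519 0.13  ]
pot_a 0.61 [314.4 321.3] [ 0.4509 -0.3555  0.13  ]
pot_b 0.9 [275.1 184.2] [0.7304 0.3456 0.    ]
pot_b 0.61 [314.4 321.3] [ 0.5167 -0.2546  0.    ]
mallet 0.9 [344.4 400.7] [ 0.458  -0.4614  0.    ]
mallet 0.46 [224.4 181.9] [0.5848 0.4491 0.    ]
clay_block 0.79 [371.2 324.1] [ 0.6269 -0.327   0.    ]
roller 0.92 [213.  186.9] [0.5376 0.4378 0.    ]
```

View pics/top1.png

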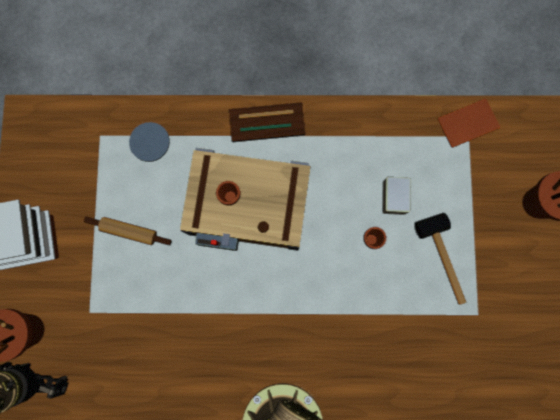

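View pics/side1.png

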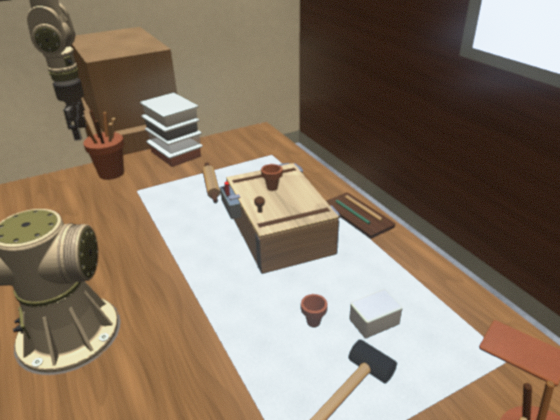

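The top view shows the box at about (247,197), yawed roughly -6°. Pot A is at (229,194), the knob at (263,227), the red catch at (213,242) and pot B at (374,238). The side view agrees. The detection at (127,229) is the roller, so I'm rejecting it as the catch. Next I move over the box for wrist views.

>>> jog_arm(
  moves=[
    {"slide":[-130,-70,-90]},
    {"slide":[-265,-140,-100],"angular":[0,0,-6]},
    {"slide":[-400,-210,-100],"angular":[0,0,-12]},
    {"slide":[-400,-210,-100],"angular":[0,0,-12]},
    {"slide":[-535,-277,-100],"angular":[0,0,-12]},
    {"slide":[-535,-277,-100],"angular":[0,0,-12]},
    {"slide":[-535,-277,-100],"angular":[0,0,-12]},
    {"slide":[-535,-277,-100],"angular":[0,0,-12]},
    {"slide":[-535,-277,-100],"angular":[0,0,-12]},
    {"slide":[-535,-277,-100],"angular":[0,0,-12]},
  ],
)

```text
schema error: expected keys fingers, slide, angular
```

```bash
python3 -c "
import workcell;print([n for n in dir(workcell) if n[0]!='_'],getattr(workcell,'tips_ahead',None))"
```

```text
['MotionError', 'get_state', 'hand_in', 'look_for', 'read_camera', 'tip_of', 'tips_ahead'] 0.011
```

>>> jog_arm(
  moves=[
    {"fingers":0,"slide":[-40,-20,-40],"angular":[0,0,0]},
    {"fingers":0,"slide":[-535,-277,-100],"angular":[0,0,-12]},
    {"fingers":0,"slide":[-535,-277,-100],"angular":[0,0,-12]},
    {"fingers":0,"slide":[-535,-277,-100],"angular":[0,0,-12]},
    {"fingers":0,"slide":[-535,-277,-100],"angular":[0,0,-12]},
    {"fingers":0,"slide":[-535,-277,-100],"angular":[0,0,-12]},
    {"fingers":0,"slide":[-535,-277,-100],"angular":[0,0,-12]},
    {"fingers":0,"slide":[-535,-277,-100],"angular":[0,0,-12]},
    {"fingers":0,"slide":[-535,-277,-100],"angular":[0,0,-12]},
    {"fingers":0,"slide":[-535,-277,-100],"angular":[0,0,-12]},
  ],
)

```text
clock: 1.83
tcp_pos: [0.4588, 0.2626, 0.3173]
orientation: [0.0, 0.05, 0.999, 0.0]
wrist_force: [0.1, 0.3, 0.3]
finger_gap: 0.0855
grip_force: 0.0
```

>>> jog_arm(
  moves=[
    {"fingers":0,"slide":[-144,-136,-30],"angular":[0,0,0]},
    {"fingers":0,"slide":[-144,-136,-30],"angular":[0,0,0]},
    {"fingers":0,"slide":[-144,-136,-30],"angular":[0,0,0]},
    {"fingers":0,"slide":[-144,-136,-30],"angular":[0,0,0]},
    {"fingers":0,"slide":[-144,-136,-30],"angular":[0,0,0]},
    {"fingers":0,"slide":[-144,-136,-30],"angular":[0,0,0]},
    {"fingers":0,"slide":[-144,-136,-30],"angular":[0,0,0]},
    {"fingers":0,"slide":[-144,-136,-30],"angular":[0,0,0]},
  ],
)

```text
clock: 2.5
tcp_pos: [0.5871, 0.1146, 0.3464]
orientation: [-0.0, 0.05, 0.999, 0.0]
wrist_force: [0.6, 0.4, -0.2]
finger_gap: 0.0855
grip_force: 0.0
```

```bash
cat > w.py <<'E'
from h import *
import sys
np.set_printoptions(precision=4,suppress=True)
s=get_state(); p=read_camera("wrist"); save(p,sys.argv[1]+".png")
print(s["tcp_pos"],s["orientation"],"cam",wfc(p,s)[:3,3], wfc(p,s)[:3,2])
for a in sys.argv[2:]:
    t,z=a.split(":")
    for r in tip_of(t,p)[:2]: print(t,round(r["p"],2),np.round(r["point"],1),atz(p,r["point"],float(z),s))
E
python3 w.py w1 lid_knob:.162 catch_tip:.168 pot_a:.13
```

```text
[0.5871 0.1146 0.3464] [-0.0005  0.0504  0.9987  0.0002] cam [0.5185 0.1216 0.4776] [ 0.2699 -0.027  -0.9625]
lid_knob 0.94 [195.5 132.4] [0.5287 0.0522 0.162 ]
catch_tip 0.87 [338.   69.5] [0.4905 0.178  0.168 ]
```

View pics/w1.png

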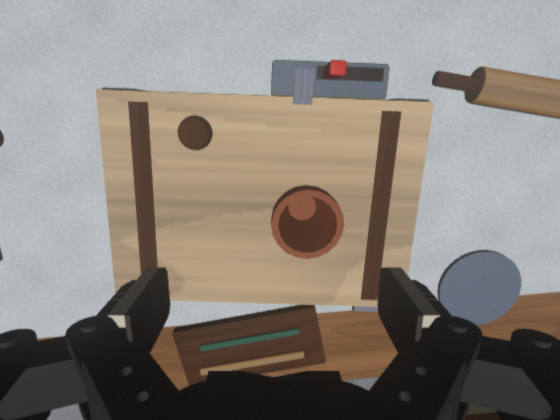

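The wrist view shows pot A's rim centred at about (307.5,222). The knob is at (195,132), the red catch at (338,69), and the lid's front edge runs from (98,90) to (430,100).

```bash
cat > b.py <<'E'
from h import *
np.set_printoptions(precision=4,suppress=True)
s=get_state(); p=read_camera("wrist")
hsv=cv2.cvtColor(p["color"],cv2.COLOR_RGB2HSV)
m=((hsv[...,0]<9)|(hsv[...,0]>173))&(hsv[...,1]>110)&(hsv[...,2]>50); m[:, :250]=0; m[:,360:]=0; m[:170]=0; m[275:]=0
cs,_=cv2.findContours(m.astype(np.uint8),cv2.RETR_EXTERNAL,cv2.CHAIN_APPROX_NONE); c=max(cs,key=cv2.contourArea)
e=cv2.fitEllipse(cv2.convexHull(c)); print("ellipse",e, atz(p,e[0],.195,s))
print("rim dia", np.linalg.norm(atz(p,(e[0][0]-e[1][1]/2,e[0][1]),.195,s)-atz(p,(e[0][0]+e[1][1]/2,e[0][1]),.195,s)))
print("foot in",atz(p,(302,206),.136,s))
a,b=atz(p,(98,90),.13,s),atz(p,(430,100),.13,s); print(a,b,np.linalg.norm(a-b))
yaw=-np.arctan2((b-a)[0],(b-a)[1]); print("yaw",np.degrees(yaw))
k=atz(p,(195.5,132.4),.162,s); c=np.cos(yaw);sn=np.sin(yaw); Rz=np.array([[c,-sn],[sn,c]])
o=k[:2]-Rz@[-.075,-.06]; print("box",o,"tip",o+Rz@[-.132,.06],"hinge",o+Rz@[.11,0],"mid front",o+Rz@[-.11,0],(a+b)/2)
E
python3 b.py
```

```text
ellipse ((304.56976318359375, 205.3783416748047), (17.188867568969727, 25.446636199951172), 165.81900024414062) [0.595  0.1412 0.195 ]
rim dia 0.021173099773276093
foot in [0.6115 0.1425 0.136 ]
[ 0.4821 -0.0386  0.13  ] [0.5219 0.271  0.13  ] 0.3121403175612556
yaw -7.335193001953541
box [0.6105 0.1031] tip [0.4872 0.1794] hinge [0.7196 0.089 ] mid front [0.5014 0.1171] [0.502  0.1162 0.13  ]
```

Run:
```python
from h import *
np.set_printoptions(precision=4,suppress=True)
s=get_state(); p=read_camera("wrist"); T=np.array(p["tool_from_camera"]); print(p["cx"],p["cy"],f(p))
print("rim",atz(p,(307.5,222),.195,s))
F=f(p)
for l,r in [((168,268),(380,268)),((130,320),(418,320))]:
    Z=F*.0855/(r[0]-l[0]); 
    for q in (l,r): print((T@[(q[0]-p["cx"])/F*Z,(q[1]-p["cy"])/F*Z,Z,1])[:3])
cv2.imwrite("pics/crop.png",cv2.cvtColor(cv2.resize(p["color"][250:400,90:460],None,fx=2,fy=2),cv2.COLOR_RGB2BGR))
```

```text
273.387875975917 211.15141141065357 352.0520633817828
rim [0.6099 0.1425 0.195 ]
[ 0.0085 -0.0424 -0.0008]
[ 0.0084  0.0431 -0.0008]
[ 0.0096 -0.0425 -0.0394]
[ 0.0095  0.043  -0.0394]
```

View pics/crop.png

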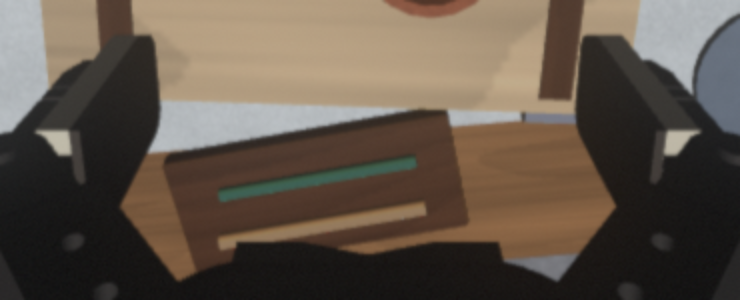

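The open fingertips measure about 1 mm behind the TCP, so the 11 mm figure applies to shut fingers. At a 62 mm gap the tips should be about 3 mm ahead. I'll grip the collar with TCP z about 0.180.

>>> jog_arm(
  moves=[
    {"fingers":0,"slide":[-20,30.5,40],"angular":[0,0,0]},
    {"fingers":0,"slide":[-20,30.5,80],"angular":[0,0,0]},
    {"fingers":0,"slide":[-20,30.5,120],"angular":[0,0,0]},
    {"fingers":0,"slide":[-20,30.5,150],"angular":[0,0,0]},
    {"fingers":0,"slide":[-20,30.5,166],"angular":[0,0,0]},
    {"fingers":0,"slide":[-20,30.5,166],"angular":[0,0,0]},
    {"fingers":0,"slide":[-20,30.5,166],"angular":[0,0,0]},
  ],
)

```text
clock: 3.38
tcp_pos: [0.6095, 0.1434, 0.1803]
orientation: [-0.001, 0.05, 0.999, -0.0]
wrist_force: [0.1, 0.5, 1.4]
finger_gap: 0.0853
grip_force: 0.0
```

>>> jog_arm(
  moves=[
    {"fingers":0.3,"slide":[0,0,0],"angular":[0,0,0]},
    {"fingers":0.5,"slide":[0,0,0],"angular":[0,0,0]},
    {"fingers":0.5,"slide":[0,0,0],"angular":[0,0,0]},
    {"fingers":0.5,"slide":[0,0,0],"angular":[0,0,0]},
    {"fingers":0.5,"slide":[0,0,0],"angular":[0,0,0]},
    {"fingers":0.5,"slide":[0,0,0],"angular":[0,0,0]},
  ],
  squeeze=25,
)

```text
clock: 3.88
tcp_pos: [0.612, 0.143, 0.1837]
orientation: [0.003, 0.05, 0.999, 0.0]
wrist_force: [-1.0, 0.1, 7.5]
finger_gap: 0.0619
grip_force: 26.7
```

```bash
python3 w.py w2
```

```text
[0.612  0.143  0.1837] [0.0027 0.0503 0.9987 0.0005] cam [0.5425 0.15   0.3145] [ 0.2759 -0.0266 -0.9608]
```

View pics/w2.png

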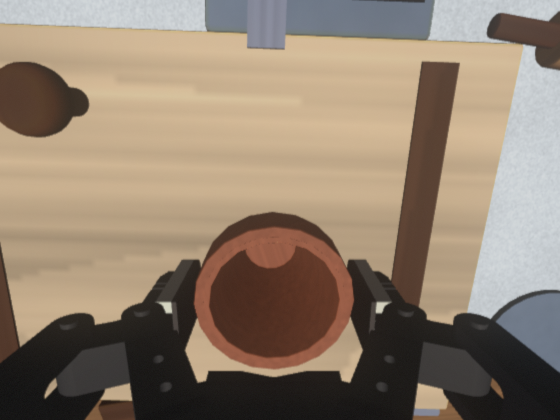

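Pot A is held symmetrically by its collar, with the rim centred at (273,295) and a 61.9 mm gap. Next I lift it and refine pot B's position from the top and side views.

>>> jog_arm(
  moves=[
    {"fingers":0.5,"slide":[0,0,-10],"angular":[0,0,0]},
    {"fingers":0.5,"slide":[0,0,-30],"angular":[0,0,0]},
    {"fingers":0.5,"slide":[0,0,-60],"angular":[0,0,0]},
    {"fingers":0.5,"slide":[0,0,-90],"angular":[0,0,0]},
    {"fingers":0.5,"slide":[0,0,-90],"angular":[0,0,0]},
    {"fingers":0.5,"slide":[0,0,-90],"angular":[0,0,0]},
  ],
)

```text
clock: 4.43
tcp_pos: [0.6117, 0.143, 0.274]
orientation: [0.003, 0.05, 0.999, 0.0]
wrist_force: [0.2, -0.3, -2.1]
finger_gap: 0.0618
grip_force: 27.6
```

Run:
```python
from h import *
np.set_printoptions(precision=4,suppress=True)
for n,b in [("top",(340,205,405,270)),("side",(285,285,345,335))]:
    p=read_camera(n)
    hsv=cv2.cvtColor(p["color"],cv2.COLOR_RGB2HSV)
    m=((hsv[...,0]<10)|(hsv[...,0]>170))&(hsv[...,1]>90); k=np.zeros_like(m); k[b[1]:b[3],b[0]:b[2]]=1; m&=k
    c=max(cv2.findContours(m.astype(np.uint8),cv2.RETR_EXTERNAL,cv2.CHAIN_APPROX_NONE)[0],key=cv2.contourArea)
    print(n,cv2.boundingRect(c))
    ys,xs=np.nonzero(m)
    # compare with silhouette model: find (x,y) whose projected pot hull best matches mask
    from scipy.optimize import minimize
    t=np.linspace(0,2*np.pi,40,endpoint=False)
    def sil(x,y):
        P=[proj(p,(x+r*np.cos(a),y+r*np.sin(a),z)) for r,z in [(.016,0),(.031,.045),(.031,.065)] for a in t]
        return cv2.convexHull((np.array(P)*16).astype(np.float32)).astype(np.int32)
    H=np.zeros(m.shape,np.uint8); 
    def cost(v):
        img=np.zeros(m.shape,np.uint8); cv2.fillPoly(img,[sil(*v)],255,cv2.LINE_AA,4)
        return np.abs(img/255.-m).sum()
    r=minimize(cost,[.515,-.256],method="Nelder-Mead",options=dict(initial_simplex=[[.515,-.256],[.523,-.256],[.515,-.248]]))
    print(r.x,r.fun,m.sum())
print(get_state()["tcp_pos"])
```

```text
top (364, 227, 22, 22)
[ 0.5144 -0.2539] 170.83529411764704 293
side (302, 295, 25, 19)
[ 0.5145 -0.2487] 452.75294117647053 330
[0.6102 0.1429 0.2706]
```

>>> jog_arm(
  moves=[
    {"fingers":0.5,"slide":[6,-20,0],"angular":[0,0,0]},
    {"fingers":0.5,"slide":[16,-55,0],"angular":[0,0,0]},
    {"fingers":0.5,"slide":[26,-92,0],"angular":[0,0,0]},
    {"fingers":0.5,"slide":[36,-130,0],"angular":[0,0,0]},
    {"fingers":0.5,"slide":[46,-167,0],"angular":[0,0,0]},
    {"fingers":0.5,"slide":[56,-204,0],"angular":[0,0,0]},
    {"fingers":0.5,"slide":[66,-236,0],"angular":[0,0,0]},
    {"fingers":0.5,"slide":[70,-251,0],"angular":[0,0,0]},
    {"fingers":0.5,"slide":[70,-251,0],"angular":[0,0,0]},
    {"fingers":0.5,"slide":[70,-251,0],"angular":[0,0,0]},
  ],
)

```text
clock: 5.37
tcp_pos: [0.5146, -0.1003, 0.2695]
orientation: [-0.001, 0.051, 0.999, 0.001]
wrist_force: [0.2, 0.7, -1.1]
finger_gap: 0.0619
grip_force: 27.7
```

```bash
python3 w.py w3 pot_b:0
```

```text
[ 0.5146 -0.1003  0.2695] [-0.0011  0.0513  0.9987  0.0006] cam [ 0.4461 -0.0933  0.4008] [ 0.2687 -0.0267 -0.9628]
pot_b 0.84 [140.5 184.6] [ 0.5103 -0.254   0.    ]
pot_b 0.79 [268.2 242.7] [ 0.5969 -0.1147  0.    ]
```

View pics/w3.png

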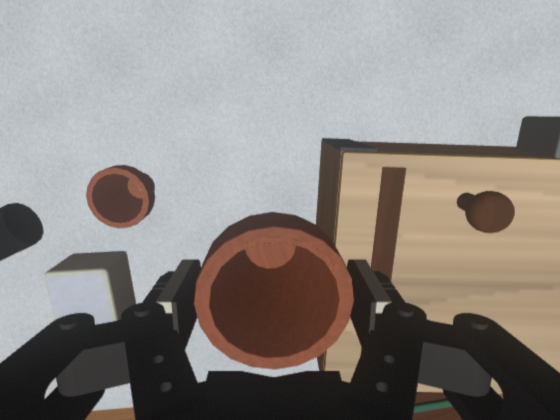

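Pot B's rim is centred at about (119,197) and the held pot's rim at (273,295).

Run:
```python
from h import *
np.set_printoptions(precision=4,suppress=True)
s=get_state(); p=read_camera("wrist"); t=np.array(s["tcp_pos"])
hsv=cv2.cvtColor(p["color"],cv2.COLOR_RGB2HSV)
m=(((hsv[...,0]<12)|(hsv[...,0]>170))&(hsv[...,1]>90)).astype(np.uint8)
for b,z in [((75,150,165,240),.065),((180,200,370,380),t[2]+.0113)]:
    q=np.zeros_like(m); q[b[1]:b[3],b[0]:b[2]]=m[b[1]:b[3],b[0]:b[2]]
    c=max(cv2.findContours(q,cv2.RETR_EXTERNAL,cv2.CHAIN_APPROX_NONE)[0],key=cv2.contourArea); print(cv2.boundingRect(c))
B=atz(p,(119,197),.065,s); print("B",B, np.linalg.norm(atz(p,(87,197),.065,s)-atz(p,(151,197),.065,s)))
A=atz(p,(273.5,296),t[2]+.0113,s); print("A",A, np.linalg.norm(atz(p,(195,295),A[2],s)-atz(p,(353,295),A[2],s)))
T=wfc(p,s)@np.linalg.inv(np.array(p["tool_from_camera"])); print("tool delta mm",T[:3,:3].T@(np.array([*(B-A)[:2],0]))*1000)
```

```text
(86, 166, 62, 60)
(193, 223, 162, 146)
B [ 0.5112 -0.2504  0.065 ] 0.06270468490903533
A [ 0.5136 -0.0988  0.2812] 0.0599497869060003
tool delta mm [ -12.7195 -151.1454   -0.1535]
```

>>> jog_arm(
  moves=[
    {"fingers":0.5,"slide":[-3,-35,0],"angular":[0,0,0]},
    {"fingers":0.5,"slide":[-6,-70,0],"angular":[0,0,0]},
    {"fingers":0.5,"slide":[-9,-105,0],"angular":[0,0,0]},
    {"fingers":0.5,"slide":[-12,-140,0],"angular":[0,0,0]},
    {"fingers":0.5,"slide":[-12.5,-152,20],"angular":[0,0,0]},
    {"fingers":0.5,"slide":[-12.5,-152,50],"angular":[0,0,0]},
    {"fingers":0.5,"slide":[-12.5,-152,85],"angular":[0,0,0]},
    {"fingers":0.5,"slide":[-12.5,-152,115],"angular":[0,0,0]},
    {"fingers":0.5,"slide":[-12.5,-152,125],"angular":[0,0,0]},
    {"fingers":0.5,"slide":[-12.5,-152,125],"angular":[0,0,0]},
  ],
)

```text
clock: 6.35
tcp_pos: [0.5113, -0.2499, 0.1424]
orientation: [-0.003, 0.049, 0.999, 0.002]
wrist_force: [-0.7, 0.3, 0.3]
finger_gap: 0.0616
grip_force: 27.8
```

```bash
python3 w.py w4
python3 - <<'E'
from h import *
p=read_camera("side"); a=p["color"][230:380,220:420]; cv2.imwrite("pics/s4.png",cv2.cvtColor(cv2.resize(a,None,fx=2,fy=2),cv2.COLOR_RGB2BGR))
w=cv2.imread("pics/w4.png"); s=cv2.imread("pics/s4.png"); o=np.zeros((420,800,3),np.uint8); o[:315,:400]=cv2.resize(w,(420,315))[:,:400]; o[:300,400:]=s; cv2.imwrite("pics/c4.png",o)
E
```

```text
[ 0.5113 -0.2499  0.1424] [-0.0029  0.0493  0.9988  0.0019] cam [ 0.4433 -0.2435  0.274 ] [ 0.2655 -0.0229 -0.9638]
```

View pics/c4.png

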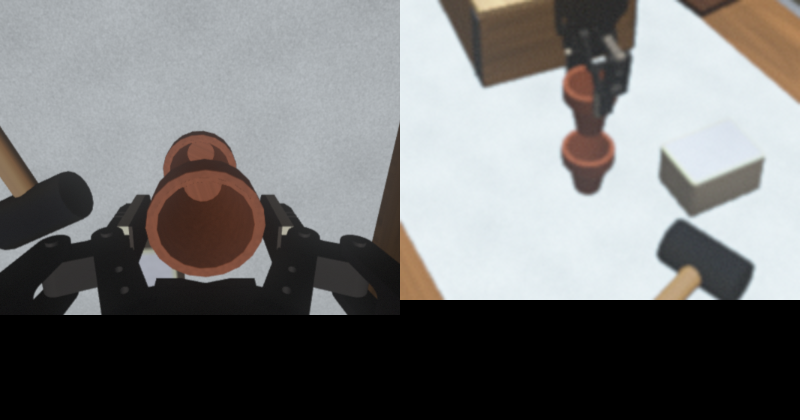

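The wrist view (left) shows B's rim at columns 164–236, about 4 mm to the left of A's axis. I'll compute this accurately.

Run:
```python
from h import *
np.set_printoptions(precision=4,suppress=True)
s=get_state(); p=read_camera("wrist"); t=np.array(s["tcp_pos"])
hsv=cv2.cvtColor(p["color"],cv2.COLOR_RGB2HSV)
m=(((hsv[...,0]<12)|(hsv[...,0]>170))&(hsv[...,1]>90))
for r in range(172,240,6):
    x=np.nonzero(m[r,190:370])[0]; print(r,(x.min()+190,x.max()+190) if len(x) else None)
c=np.nonzero(m[:,255:280].any(1))[0].min(); print("first row",c)
top=atz(p,(267,c),.065,s); print("front edge of B rim",top,"-> xB",top[0]+.031)
for r in (202,206,208):
  x=np.nonzero(m[r,190:370])[0]; print(atz(p,(x.min()+190,r),.065,s),atz(p,(x.max()+190,r),.065,s))
A=atz(p,(274,298),t[2]+.0113,s);print("A",A)
T=wfc(p,s)@np.linalg.inv(np.array(p["tool_from_camera"]));print(T[:3,:3])
```

```text
172 None
178 (np.int64(248), np.int64(291))
184 (np.int64(239), np.int64(300))
190 (np.int64(232), np.int64(306))
196 (np.int64(229), np.int64(310))
202 (np.int64(225), np.int64(312))
208 (np.int64(224), np.int64(315))
214 (np.int64(222), np.int64(316))
220 (np.int64(222), np.int64(316))
226 (np.int64(223), np.int64(305))
232 (np.int64(238), np.int64(309))
238 (np.int64(229), np.int64(321))
first row 173
front edge of B rim [ 0.4803 -0.2523  0.065 ] -> xB 0.5113297512605601
[ 0.4958 -0.2802  0.065 ] [ 0.5013 -0.2262  0.065 ]
[ 0.4983 -0.2812  0.065 ] [ 0.504  -0.2252  0.065 ]
[ 0.4996 -0.2814  0.065 ] [ 0.5053 -0.2246  0.065 ]
A [ 0.5128 -0.2514  0.1579]
[[-0.9951  0.0988  0.0005]
 [ 0.0988  0.9951 -0.0002]
 [-0.0005 -0.0001 -1.    ]]
```

>>> jog_arm(
  moves=[
    {"fingers":0.5,"slide":[0.5,-2.5,5],"angular":[0,0,0]},
    {"fingers":0.5,"slide":[0.5,-2.5,20],"angular":[0,0,0]},
    {"fingers":0.5,"slide":[0.5,-2.5,35],"angular":[0,0,0]},
    {"fingers":0.5,"slide":[0.5,-2.5,50],"angular":[0,0,0]},
    {"fingers":0.5,"slide":[0.5,-2.5,60],"angular":[0,0,0]},
    {"fingers":0.5,"slide":[0.5,-2.5,66],"angular":[0,0,0]},
    {"fingers":0.5,"slide":[0.5,-2.5,66],"angular":[0,0,0]},
    {"fingers":0.5,"slide":[0.5,-2.5,66],"angular":[0,0,0]},
  ],
)

```text
clock: 7.17
tcp_pos: [0.5122, -0.2549, 0.0802]
orientation: [0.0, 0.05, 0.999, -0.0]
wrist_force: [0.3, 0.2, -0.8]
finger_gap: 0.0619
grip_force: 27.8
```

>>> jog_arm(
  moves=[
    {"fingers":0.5,"slide":[0,0,2],"angular":[0,0,0]},
    {"fingers":0.5,"slide":[0,0,4],"angular":[0,0,0]},
    {"fingers":0.5,"slide":[0,0,6],"angular":[0,0,0]},
    {"fingers":0.5,"slide":[0,0,6],"angular":[0,0,0]},
    {"fingers":0.5,"slide":[0,0,6],"angular":[0,0,0]},
  ],
)

```text
clock: 7.58
tcp_pos: [0.5125, -0.2542, 0.0751]
orientation: [0.001, 0.05, 0.999, 0.0]
wrist_force: [-0.9, 3.6, 7.4]
finger_gap: 0.0621
grip_force: 28.2
```

>>> jog_arm(
  moves=[
    {"fingers":0.5,"slide":[0,2,1],"angular":[0,0,0]},
    {"fingers":0.5,"slide":[0,2,2],"angular":[0,0,0]},
    {"fingers":0.5,"slide":[0,2,2],"angular":[0,0,0]},
    {"fingers":0.5,"slide":[0,2,2],"angular":[0,0,0]},
  ],
)

```text
clock: 7.92
tcp_pos: [0.5132, -0.2527, 0.0739]
orientation: [0.001, 0.05, 0.999, -0.0]
wrist_force: [-2.0, 4.0, 10.6]
finger_gap: 0.0619
grip_force: 28.5
```

Run:
```python
from h import *
p=read_camera("side"); a=p["color"][240:360,240:400]; cv2.imwrite("pics/s5.png",cv2.cvtColor(cv2.resize(a,None,fx=4,fy=4,interpolation=cv2.INTER_CUBIC),cv2.COLOR_RGB2BGR))
```

```text
(no output)
```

View pics/s5.png

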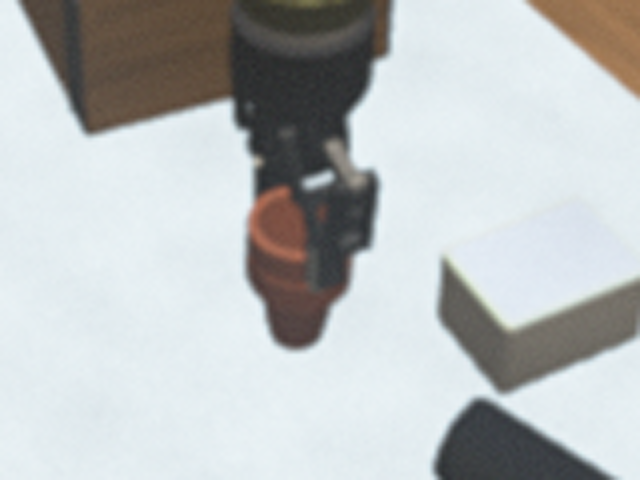

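The pots are nested: the two collars are stacked at about (298,260), and z matches the expected 0.0737. Releasing.

>>> jog_arm(
  moves=[
    {"fingers":0.4,"slide":[0,0,-2],"angular":[0,0,0]},
    {"fingers":0.2,"slide":[0,0,-2],"angular":[0,0,0]},
    {"fingers":0.0,"slide":[0,0,-2],"angular":[0,0,0]},
    {"fingers":0.0,"slide":[0,0,-2],"angular":[0,0,0]},
    {"fingers":0.0,"slide":[0,0,-2],"angular":[0,0,0]},
    {"fingers":0.0,"slide":[0,0,-10],"angular":[0,0,0]},
    {"fingers":0.0,"slide":[0,0,-40],"angular":[0,0,0]},
    {"fingers":0.0,"slide":[0,0,-80],"angular":[0,0,0]},
    {"fingers":0.0,"slide":[0,0,-120],"angular":[0,0,0]},
    {"fingers":0.0,"slide":[0,0,-130],"angular":[0,0,0]},
  ],
)

```text
clock: 8.8
tcp_pos: [0.5146, -0.2544, 0.2089]
orientation: [0.004, 0.05, 0.999, -0.002]
wrist_force: [1.2, -1.0, 1.1]
finger_gap: 0.0854
grip_force: 0.0
```

Run:
```python
from h import *
np.set_printoptions(precision=4,suppress=True)
print(get_state()["tcp_pos"])
for n in ("top","side"):
    p=read_camera(n)
    for r in tip_of("pot_a",p)[:3]: print(n,round(r["p"],2),r["point"],atz(p,r["point"],.02))
    if n=="side": a=p["color"][260:340,270:370]; 
s=get_state(); w=read_camera("wrist"); o=np.zeros((420,800,3),np.uint8)
o[:,:400]=cv2.resize(a,(400,320)).repeat(1,0)[:0].shape[0] if 0 else 0
o[:320,:400]=cv2.resize(a,(400,320),interpolation=cv2.INTER_CUBIC); o[:300,400:]=cv2.resize(w["color"],(400,300))
cv2.imwrite("pics/c6.png",cv2.cvtColor(o,cv2.COLOR_RGB2BGR))
```

```text
[ 0.5146 -0.2544  0.2089]
top 0.78 [372.8, 239.4] [ 0.5109 -0.2565  0.02  ]
top 0.47 [369.0, 239.7] [ 0.51   -0.2457  0.02  ]
side 0.73 [313.5, 317.9] [ 0.5102 -0.2603  0.02  ]
side 0.58 [314.2, 324.2] [ 0.5015 -0.2774  0.02  ]
```

View pics/c6.png

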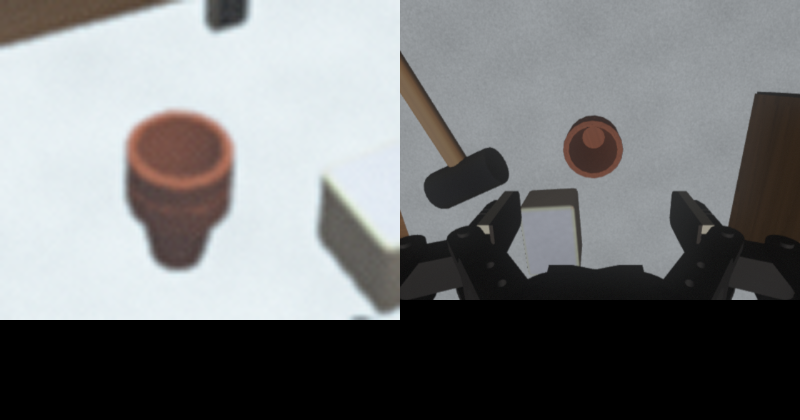

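The pots are nested, upright and released, with one stacked collar visible in the side view and the gripper clear. Moving to above the knob.

>>> jog_arm(
  moves=[
    {"fingers":0,"slide":[1,20,-35],"angular":[0,0,0]},
    {"fingers":0,"slide":[3,55,-50],"angular":[0,0,0]},
    {"fingers":0,"slide":[5,95,-50],"angular":[0,0,0]},
    {"fingers":0,"slide":[6,135,-50],"angular":[0,0,0]},
    {"fingers":0,"slide":[8,175,-50],"angular":[0,0,0]},
    {"fingers":0,"slide":[10,215,-50],"angular":[0,0,0]},
    {"fingers":0,"slide":[12,255,-50],"angular":[0,0,0]},
    {"fingers":0,"slide":[14,290,-50],"angular":[0,0,0]},
    {"fingers":0,"slide":[14,307,-50],"angular":[0,0,0]},
    {"fingers":0,"slide":[14,307,-50],"angular":[0,0,0]},
  ],
)

```text
clock: 9.88
tcp_pos: [0.5278, 0.0577, 0.2496]
orientation: [-0.002, 0.048, 0.999, 0.001]
wrist_force: [0.0, 0.4, -0.1]
finger_gap: 0.0854
grip_force: 0.0
```

```bash
python3 w.py w7 lid_knob:.162 catch_tip:.168
```

```text
[0.5278 0.0577 0.2496] [-0.0019  0.0476  0.9989  0.0005] cam [0.4595 0.0643 0.381 ] [ 0.2673 -0.0247 -0.9633]
lid_knob 0.83 [264.5 223.1] [0.5278 0.0521 0.162 ]
catch_tip 0.6 [467.4 146.6] [0.4899 0.1782 0.168 ]
catch_tip 0.34 [264.9 219.7] [0.5237 0.0529 0.168 ]
```

>>> jog_arm(
  moves=[
    {"fingers":0,"slide":[-0.5,-5.5,30],"angular":[0,0,0]},
    {"fingers":0,"slide":[-0.5,-5.5,65],"angular":[0,0,0]},
    {"fingers":0,"slide":[-0.5,-5.5,90],"angular":[0,0,0]},
    {"fingers":0,"slide":[-0.5,-5.5,99],"angular":[0,0,0]},
    {"fingers":0.4,"slide":[-0.5,-5.5,99],"angular":[0,0,0]},
    {"fingers":0.8,"slide":[-0.5,-5.5,99],"angular":[0,0,0]},
    {"fingers":0.8,"slide":[-0.5,-5.5,99],"angular":[0,0,0]},
    {"fingers":0.8,"slide":[-0.5,-5.5,99],"angular":[0,0,0]},
    {"fingers":0.8,"slide":[-0.5,-5.5,99],"angular":[0,0,0]},
    {"fingers":0.8,"slide":[-0.5,-5.5,99],"angular":[0,0,0]},
  ],
  squeeze=40,
)

```text
clock: 10.87
tcp_pos: [0.5307, 0.0509, 0.1551]
orientation: [0.002, 0.049, 0.999, 0.003]
wrist_force: [0.8, 8.3, 4.6]
finger_gap: 0.0281
grip_force: 39.0
```

Knob gripped. Now the tug, in small steps.

>>> jog_arm(
  moves=[
    {"fingers":0.8,"slide":[0,0,-2],"angular":[0,0,0]},
    {"fingers":0.8,"slide":[-0.5,0,-4],"angular":[0,0,0]},
    {"fingers":0.8,"slide":[-1,0,-6],"angular":[0,0,0]},
    {"fingers":0.8,"slide":[-1.5,0,-8],"angular":[0,0,0]},
    {"fingers":0.8,"slide":[-1.5,0,-8],"angular":[0,0,0]},
    {"fingers":0.8,"slide":[-1.5,0,-8],"angular":[0,0,0]},
  ],
)

```text
clock: 11.37
tcp_pos: [0.5323, 0.0507, 0.1621]
orientation: [0.002, 0.049, 0.999, 0.003]
wrist_force: [3.7, 8.2, -2.6]
finger_gap: 0.0278
grip_force: 39.6
```

>>> jog_arm(
  moves=[
    {"fingers":0.8,"slide":[-0.5,0,-2],"angular":[0,0,0]},
    {"fingers":0.8,"slide":[-1,0,-4],"angular":[0,0,0]},
    {"fingers":0.8,"slide":[-1.5,0,-6],"angular":[0,0,0]},
    {"fingers":0.8,"slide":[-1.5,0,-6],"angular":[0,0,0]},
    {"fingers":0.8,"slide":[-1.5,0,-6],"angular":[0,0,0]},
  ],
)

```text
clock: 11.78
tcp_pos: [0.534, 0.0505, 0.1681]
orientation: [0.002, 0.049, 0.999, 0.002]
wrist_force: [3.7, 6.7, -3.5]
finger_gap: 0.028
grip_force: 39.6
```

>>> jog_arm(
  moves=[
    {"fingers":0.8,"slide":[-0.5,0,-3],"angular":[0,0,0]},
    {"fingers":0.8,"slide":[-1,0,-6],"angular":[0,0,0]},
    {"fingers":0.8,"slide":[-2,0,-9],"angular":[0,0,0]},
    {"fingers":0.8,"slide":[-3,0,-12],"angular":[0,0,0]},
    {"fingers":0.8,"slide":[-3,0,-12],"angular":[0,0,0]},
    {"fingers":0.8,"slide":[-3,0,-12],"angular":[0,0,0]},
  ],
)

```text
clock: 12.28
tcp_pos: [0.5371, 0.05, 0.18]
orientation: [0.002, 0.049, 0.999, 0.002]
wrist_force: [5.2, 7.0, -3.7]
finger_gap: 0.0278
grip_force: 39.7
```

Run:
```python
from h import *
a=read_camera("wrist"); b=read_camera("side"); o=np.zeros((300,800,3),np.uint8)
o[:,:400]=cv2.resize(a["color"],(400,300)); o[:,400:]=cv2.resize(b["color"][140:290,180:380],(400,300),interpolation=cv2.INTER_CUBIC)
cv2.imwrite("pics/c8.png",cv2.cvtColor(o,cv2.COLOR_RGB2BGR))
```

```text
(no output)
```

View pics/c8.png

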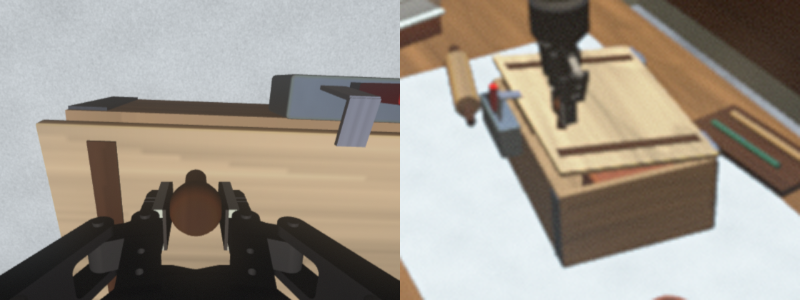

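The wrist and side views show the lid standing open about 7° with only about 3.5 N at the knob, so the catch was not holding and I leave it alone. Continuing along the hinge arc.

>>> jog_arm(
  moves=[
    {"fingers":0.8,"slide":[-4.5,0.5,-10],"angular":[0,0,0]},
    {"fingers":0.8,"slide":[-8.8,1,-20],"angular":[0,0,0]},
    {"fingers":0.8,"slide":[-13.5,1.5,-28.5],"angular":[0,0,0]},
    {"fingers":0.8,"slide":[-18.3,1.5,-36.5],"angular":[0,0,0]},
    {"fingers":0.8,"slide":[-23.8,1.5,-44.5],"angular":[0,0,0]},
    {"fingers":0.8,"slide":[-29.4,1.5,-52],"angular":[0,0,0]},
    {"fingers":0.8,"slide":[-29.4,1.5,-52],"angular":[0,0,0]},
    {"fingers":0.8,"slide":[-29.4,1.5,-52],"angular":[0,0,0]},
  ],
)

```text
clock: 13.05
tcp_pos: [0.5646, 0.0464, 0.2312]
orientation: [0.0, 0.05, 0.999, -0.0]
wrist_force: [0.1, 0.3, -3.6]
finger_gap: 0.0275
grip_force: 39.9
```

>>> jog_arm(
  moves=[
    {"fingers":0.8,"slide":[-6,0,-7],"angular":[0,0,0]},
    {"fingers":0.8,"slide":[-12.5,-0.2,-14.2],"angular":[0,0,0]},
    {"fingers":0.8,"slide":[-19.5,-0.4,-20.7],"angular":[0,0,0]},
    {"fingers":0.8,"slide":[-26.4,-0.6,-27],"angular":[0,0,0]},
    {"fingers":0.8,"slide":[-37,-0.7,-35.3],"angular":[0,0,0]},
    {"fingers":0.8,"slide":[-47,-0.8,-42],"angular":[0,0,0]},
    {"fingers":0.8,"slide":[-47,-0.8,-42],"angular":[0,0,0]},
    {"fingers":0.8,"slide":[-47,-0.8,-42],"angular":[0,0,0]},
    {"fingers":0.8,"slide":[-47,-0.8,-42],"angular":[0,0,0]},
    {"fingers":0.8,"slide":[-47,-0.8,-42],"angular":[0,0,0]},
  ],
)

```text
clock: 13.88
tcp_pos: [0.6101, 0.0404, 0.2719]
orientation: [-0.001, 0.051, 0.999, -0.001]
wrist_force: [-0.2, -4.7, -4.5]
finger_gap: 0.0273
grip_force: 41.1
```

Run:
```python
from h import *
np.set_printoptions(precision=4,suppress=True)
s=get_state(); t=np.array(s["tcp_pos"]); print(t,s["wrist_force"],s["finger_gap"],s["grip_force"])
n=np.array([np.cos(np.radians(-6.8)),np.sin(np.radians(-6.8))]); h=np.array([.7193,.090])
for off in (.007,.011): 
    x=(t[:2]-h)@n; z=t[2]+off-.12; print("theta", np.degrees(np.arctan2(z,-x)-np.arctan2(.042,.185)), np.hypot(x,z),"vs",np.hypot(.185,.042))
rs=[]
for c in ("top","side"):
    p=read_camera(c); rr=tip_of("lid_knob",p)[:1]
    for r in rr: print(c,r["p"],r["point"],"proj expected",proj(p,np.append(t[:2],t[2]+.009)))
    for q in ("pot_a","mallet","clay_block","roller"):
        for r in tip_of(q,p)[:1]: print(c,q,round(r["p"],2),np.round(r["point"],1))
w=read_camera("wrist")
for r in tip_of("lid_knob",w)[:1]: print("wrist",r["p"],r["point"],atz(w,r["point"],t[2]+.009,s))
```

```text
[0.6101 0.0404 0.2719] [-0.1892 -4.6708 -4.5462] 0.027286598224069553 41.1219048500061
theta 44.37788586130187 0.1890774671709303 vs 0.1897076698502198
theta 45.02354712586001 0.1924507712136375 vs 0.1897076698502198
top pot_a 0.58 [373.  239.3]
top mallet 0.86 [440.6 256. ]
top clay_block 0.68 [392.6 198.3]
top roller 0.85 [132.5 228.4]
side 0.61 [284.1, 158.9] proj expected [np.float64(286.5989799800116), np.float64(154.9532273087541)]
side pot_a 0.85 [315.9 316.9]
side mallet 0.66 [282.6 232.1]
side roller 0.74 [214.4 188.3]
wrist 0.59 [273.1, 280.0] [0.603  0.0411 0.2809]
```

>>> jog_arm(
  moves=[
    {"fingers":0.8,"slide":[0,-1,0],"angular":[0,0,0]},
    {"fingers":0.8,"slide":[0,-1,0],"angular":[0,0,0]},
    {"fingers":0.8,"slide":[0,-1,0],"angular":[0,0,0]},
    {"fingers":0.8,"slide":[0,-1,0],"angular":[0,0,0]},
    {"fingers":0.8,"slide":[0,-1,0],"angular":[0,0,0]},
    {"fingers":0.8,"slide":[0,-1,0],"angular":[0,0,0]},
    {"fingers":0.8,"slide":[0,-1,0],"angular":[0,0,0]},
    {"fingers":0.8,"slide":[0,-1,0],"angular":[0,0,0]},
    {"fingers":0.8,"slide":[0,-1,0],"angular":[0,0,0]},
    {"fingers":0.8,"slide":[0,-1,0],"angular":[0,0,0]},
  ],
)

```text
clock: 15.42
tcp_pos: [0.6111, 0.0402, 0.2725]
orientation: [0.0, 0.05, 0.999, 0.0]
wrist_force: [2.3, -1.6, -7.1]
finger_gap: 0.0274
grip_force: 40.9
```

```bash
python3 -c "
from workcell import *
s=get_state();print(s['tcp_pos'],s['finger_gap'],s['wrist_force']);print(hand_in())"
```

```text
[0.61105601 0.04018388 0.27254022] 0.027408286166150708 [ 2.33681651 -1.60481096 -7.12824817]
the job is handed in; nothing more can be done
None
```

Job handed in: pot A is nested upright in its twin and released, the tug showed the lid was not caught so I never touched the red catch, and the arm is holding the lid steady at about 45°.

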